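# Pin back the tension wheel of the belt grinder

### The job

The belt is off the grinder and its spring-loaded tension wheel has to be pinned back so that a fresh belt can go on. Take the square-headed locking pin from the wooden tool block, put it into the hole of the tension wheel and turn the wheel with it counterclockwise (seen from above) against the spring until the pin drops into the lock hole hidden underneath, then seat it fully home, shoulder down on the wheel, and let go so that the pin alone holds the wheel. Feel for the lock hole gently, where a few newtons are enough, never push or pry hard on the pin, and leave the other things on the bench where they are.

Things in the scene. Friction and masses are not known exactly. Their poses are not given: they have to be found in the camera images.
- machine: Belt grinder, fixed: grey housing 200 (its x) by 340 mm (its y), top 50 mm above the bench. Origin: under its centre, on the bench; z up. The tension wheel lies flat on it, axis at (0, -80) mm; a rubber drum 76 mm across stands at (0, 100), 126 mm high, and a steel rest 95 mm high at (88, 90).
- wheel (a joint): Turn of the tension wheel, rad: 0 at rest (spring holds it against a stop), growing counterclockwise seen from above, end stop 1.25. Spring torque 0.11 N m at 0, rising 0.2 N m per rad: about 5 N on the pin near the lock (the loaded pin rubs in the hole: up to 8 N to push it down). The lock hole lines up at some turn between 0.6 and 0.9, different each time and not visible.
- wheel_axis (a point): Centre of the tension wheel, in the plane of its top face, 80 mm above the bench. Aluminium disc 160 mm across, 14 mm thick, damped 0.2 N m s/rad, a dark collar round its pin hole; a hub 36 mm across rises 16 mm in its middle; a black roller 40 mm across its foot and 44 mm high stands on it 50 mm from the axis, 149 degrees counterclockwise of the pin hole.
- wheel_hole (a point): Mouth centre of the wheel's 12 mm through-hole, in its top face, 50 mm from the axis; turns with the wheel. 2 mm under the wheel a hidden fixed plate (top 64 mm above the bench) carries the pin's tip as the wheel turns: the shoulder is then 12 mm above the wheel. Its one lock hole (13 mm wide, 14 mm deep, same 50 mm radius) lets the pin down 12 mm until the shoulder rests on the wheel.
- pin: Steel locking pin, 65 to 105 g, upright in one of the block's three holes: round shank 10 mm across and 28 mm long, chamfered foot, above it a square grip 18 by 18 mm, 40 mm tall (its underside is the shoulder). Origin: centre of the shank's tip; z towards the grip, x and y square to the grip's flats.
- pin_tip (a point): The tip of the pin's shank (same point and axes as pin).
- block: Wooden tool block, fixed to the bench, 75 mm (its x) by 165 mm (its y) by 40 mm high, with three holes 14 mm in diameter and 26 mm deep, 52 mm apart along its y. Origin: centre of its underside.
- punch_a: Steel punch with a round slim grip 20 mm across, standing in the block, 94 mm long. Origin: its tip. Leave it.
- punch_b: Punch with a round, pear-shaped wooden grip 30 mm across, standing in the block, 76 mm long. Origin: its tip. Leave it.
- dye: Amber bottle 58 mm across, 150 mm tall. Origin: centre of its base. Leave it.
- jar: White jar 50 mm across, 60 mm tall. Origin: centre of its base. Leave it.
- hammer: Hammer 260 mm long, lying along its x, head at +x. Origin: under its middle. Leave it.
- mallet: Wooden mallet: head 70 mm across and 110 mm long along its x, handle 24 mm thick reaching 230 mm along its y. Origin: on the bench under the head's centre. Leave it.
- cup: White cup 76 mm across, 95 mm tall. Origin: centre of its base. Leave it.

How it is judged (in metres and radians):
On the way, in this order (a step that is already met when the one before it is completed fails the run):
1. the pin's shank is in the wheel's hole (horizontal distance between pin_tip and wheel_hole below 0.006 m and z of pin_tip in the frame of wheel_hole below -0.008 m), for 0.1 s.
2. the wheel is turned at least 0.4 rad against its spring with the pin in its hole (all of step 1 and value of joint wheel above 0.4 rad), for 0.1 s.
At the end, for the whole second after the job is handed in: The pin stands in the wheel's hole (tip within 6 mm of the hole's centre, tilt under 0.2 rad) with its shoulder within 3 mm of the wheel's top face, so that its tip is in the lock hole; the wheel stays turned by more than 0.4 rad, everything at rest and the pin let go (horizontal distance between pin_tip and wheel_hole below 0.006 m and z of pin_tip in the frame of wheel_hole below -0.025 m and angle between pin's own z axis and vertical below 0.2 rad and value of joint wheel above 0.4 rad and velocity of joint wheel between -0.05 and 0.05 rad/s and linear speed of pin below 0.02 m/s); the robot touches nothing.
It fails at once if the pin is pushed or pried against the grinder or its wheel with more than 40 N of contact force (contact force between pin and machine above 40 N).
It fails at once if another thing on the bench is moved by more than 30 mm (distance of any of punch_a, punch_b, dye, jar, hammer, mallet, cup from where it was at the start of the episode above 0.03 m).
It also fails if it takes over 72 s, if anything falls off the work surface, if the arm or the gripper's body presses on something with over 40 N, if the wrist force passes 120 N, or if a joint passes its speed limit or range.

### The arm

A 6-joint arm with a two-finger parallel gripper is mounted at the origin on the work surface. World frame = base frame: x ahead of the robot, y to its left, z up, the work surface at z = 0. Lengths are in mm, angles in degrees, forces in N, time in s.
With the tool pointing down it reaches from about 350 to 850 mm from the base axis. Payload 8.1 kg.
Tool frame: the origin (TCP) lies at the very end of the fingers, on their centre line; the grasp point (between the pads) lies 19 mm behind it; z points along the fingers, y is the line along which they close (so a half turn about z gives the same grasp; the last joint's range is limited). The gripper opens to 85 mm and grips with 20 to 120 N. Pads are 22 mm wide; open, the fingers measure 114 mm over their backs; the gripper's body (76 mm by 85 mm) begins 54 mm behind the grasp point. The pads swing forward as they close: fully open they stand 13 mm farther back than shut.
Start: joints at [-71.184, 7.471, 85.268, -0, 87.261, -4.893], TCP at [241.275, -549.356, 231.292] pointing down, gripper open.
Joint ranges: [-169.43, 169.43], [-51.17, 129.36], [1.28, 143.12], [-76.62, 256.62], [0, 156.53], [-152.29, 152.29]. Speed limits (degrees/s): [136.94, 136.94, 159.86, 180, 180, 180].

### API

Orientations are given as [roll, pitch, yaw] about the fixed x, y, z axes, in that order (R = Rz(yaw) Ry(pitch) Rx(roll)).
In Python, from bench import * gives the robot as it stands.
- The arm moves only by the tool play_rows, never from a script. Its argument "increments" is a list of rows, each a list of 3 entries, a list of its own where there are three numbers: the gripper's target within -1 to 1 (fully open at 1, half-way at 0, shut at -1), then the shift along the tool's x, y, z in mm, then the turn about the tool's z in rad. A call has 1 to 12 rows; each row shifts and turns the commanded pose from where the row before left it, along the tool's axes as they then stand; what a row does not reach is not made up. A row lasts 1/12 s, in which the tool goes at most 41.7 mm and 7.16 degrees, less where a joint would pass 70% of its speed; a pose out of reach is approached as far as the arm can. A call is refused whole if a number of a shift passes 41.7 or a number of a turn 0.125, either way. A call with a gripper value outside its range is refused whole. The fingers move at their own pace and stop on an object; "force" is the grip in N (left out, the last holds). Time passes only in rows, so rows that do not move let the fingers close. It gives the time, the measured TCP pose, the force, the opening and the grip force at its end, in the units of the state.
- sense(): the state, without advancing time (a new reading comes with each control period).
- snapshot(name): name is "scene" or "top" or "wrist"; returns a dict with "color" (400x640x3 uint8, red, green, blue), "intrinsics" (3x3 intrinsics, pixels), "world_from_camera" (4x4, takes a point from camera to world coordinates). Camera axes: x right, y down, z forward; pixel columns grow to the right and rows downward; lengths in mm; the calibration is good to about 2 mm. The wrist camera is an equidistant fisheye: a pixel r from the principal point sees the ray r / f radians off the axis. A picture is of the moment at which its call begins. There is no depth.
- hand_in(): hands the job in; it is judged then, once.
Trained networks look in a picture, given as the dict that the camera call returned (one of the last four; its "shot" number tells which), for a name from the list of things; names that differ only in an ending like _2 or _b are one class to them, and where a whole thing is asked for, a point or a joint stands for the part that bears it (a point fixed in the world has none). Each returns a list of dicts, best first, with "p" (0 to 1); they miss things now and then, are a little off and sometimes report something else, mostly with a low value. They report only what shows in the picture. A call takes as long as a camera call.
- find_in(query, picture): "xyz" ([x, y, z] in mm, in the coordinates of the camera as it stood for that picture, good to about 4 mm: the middle of the surface that is visible of it).
- regions_of(query, picture): "mask" (400x640 bool, what is visible of it).
- pinpoint(query, picture): "xyz" ([x, y, z] in mm, in the coordinates of the camera as it stood for that picture, good to about 4 mm: a listed point, or the origin of a listed thing).
The state is a dict: "time": time; "joint_pos": joint angles; "qd": joint speeds; "joint_efforts": joint torques, N m; "tool_pos": TCP position; "tcp_rot": TCP orientation; "ft_force": force on the tool from outside, world axes, zero at the start; "wrist_torque": the same for the moment, N m; "finger_gap": finger opening in mm; "grip_force": force on a finger pad.
Only numpy, scipy, OpenCV 4.12 (cv2) and the standard library are available. Lean on these libraries where they do the work, as an engineer would, in place of code of your own. Each camera call takes 0.05 s, during which the arm holds its last target. There are 200 camera calls.

## Working session

There is one attempt and no reset: what is moved stays moved. The work goes in short steps, Python scripts to look and compute and a tool call to move; the robot and the scene stay as the last step left them, time stands still between calls to the robot, and variables do not carry over. Pictures are saved under pics/ and viewed, at most 10 in all, crops included, and the job is handed in when it is done.

Besides the shell and the picture viewer there is one more tool, called as a command line: name --argument value ..., lists and objects as JSON in quotes. play_rows: Moves the arm, as the interface text tells. Its arguments: {"type":"object","properties":{"increments":{"type":"array","items":{"type":"array"}},"force":{"type":"number"}},"required":["increments"]}

```bash
mkdir -p pics; cat > h.py <<'E'
from bench import *
import numpy as np, cv2
def W(s,p): return (s["world_from_camera"]@np.r_[p,1])[:3]
def save(s,n,crop=None):
    im=s["color"][:,:,::-1]
    if crop: im=cv2.resize(im[crop[1]:crop[3],crop[0]:crop[2]],None,fx=3,fy=3)
    cv2.imwrite("pics/"+n,im)
E
python3 - <<'E'
from h import *
np.set_printoptions(precision=1,suppress=True)
st=sense();print(st["tool_pos"],st["tcp_rot"],st["ft_force"],st["finger_gap"],st["time"])
S={}
for c in ["scene","top"]:
    s=snapshot(c);S[c]=s;save(s,c+".png")
    for q in ["pin","pin_tip","wheel_hole","wheel_axis","block","machine","punch_a"]:
        try:
            for d in pinpoint(q,s)[:3]: print(c,q,round(d["p"],2),W(s,d["xyz"]))
        except Exception as e: print(c,q,e)
    for d in find_in("pin",s)[:3]: print(c,"find pin",round(d["p"],2),W(s,d["xyz"]))
print(sense()["time"])
a=cv2.imread("pics/scene.png");b=cv2.imread("pics/top.png");cv2.imwrite("pics/both.png",cv2.resize(np.vstack([a,b]),None,fx=.75,fy=.75))
E
```

```text
[ 241.1 -548.8  230.3] [-179.9   -0.    23.7] [ 0.5 -0.1 -0.1] 85.48086915668307 0.0
scene pin 0.55 [ 454.2 -374.7   16.4]
scene pin_tip 0.44 [ 454.8 -375.4   15. ]
scene pin_tip 0.23 [478.1  26.3  75. ]
scene wheel_hole 0.82 [477.1  28.1  76.1]
scene wheel_axis 0.97 [527.5   7.3  84.8]
scene wheel_axis 0.45 [ 452.7 -376.5   12.8]
scene block 0.77 [ 448.8 -327.6    1.4]
scene block 0.48 [479.4  31.1  77.7]
scene machine 0.62 [525.3  83.9  -1.9]
scene punch_a 0.51 [ 438.  -272.2   12.8]
scene punch_a 0.47 [ 444.2 -326.5   12.3]
top pin 0.45 [ 450.7 -372.1    9.2]
top pin_tip 0.6 [ 453.4 -377.1   14.9]
top wheel_hole 0.73 [ 683.2 -307.9   -2.9]
top wheel_hole 0.57 [479.5  32.8  76.3]
top wheel_axis 0.83 [526.6   8.4  80.3]
top block 0.85 [ 452.7 -325.8    0.4]
top machine 0.71 [464.5 490.   -1.1]
top machine 0.68 [528.3  85.5  -1.9]
top machine 0.24 [ 450.3 -370.     9.5]
top punch_a 0.42 [ 436.5 -273.9   16.8]
top punch_a 0.36 [ 447.9 -325.    11.6]
top find pin 0.55 [ 452.3 -367.2   78.2]
0.9
```

View pics/both.png

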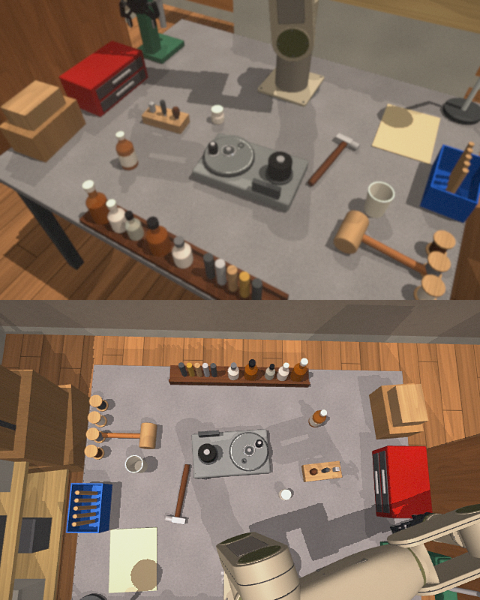

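play_rows --increments '[[1,[33,-9.4,0],0],[1,[33,-9.4,0],0],[1,[33,-9.4,0],0],[1,[33,-9.4,0],0],[1,[33,-9.4,0],0],[1,[33,-9.4,0],0],[1,[33,-9.4,0],0],[1,[33,-9.4,0],0],[1,[0,0,0],0],[1,[0,0,0],0],[1,[0,0,0],0]]'

```text
time: 1.82
tool_pos: [452.6, -374.5, 231.2]
tcp_rot: [180.0, 0.0, 23.7]
ft_force: [-0.6, -0.5, 0.4]
finger_gap: 85.5
grip_force: 0.0
```

```bash
python3 - <<'E'
from h import *
np.set_printoptions(precision=1,suppress=True)
st=sense();print(st["tool_pos"],st["tcp_rot"],st["ft_force"],st["time"])
s=snapshot("wrist");save(s,"w1.png")
print(s["world_from_camera"],s["intrinsics"])
for q in ["pin","pin_tip","block","punch_a","wheel_hole","wheel_axis"]:
    for d in pinpoint(q,s)[:3]: print(q,round(d["p"],2),W(s,d["xyz"]))
for d in find_in("pin",s)[:3]: print("find pin",round(d["p"],2),W(s,d["xyz"]))
E
```

```text
[ 452.6 -374.5  231.2] [180.    0.   23.7] [-0.6 -0.5  0.4] 1.8167
[[   0.4   -0.9   -0.3  522.1]
 [  -0.9   -0.4   -0.1 -345.8]
 [   0.     0.3   -1.   374.5]
 [   0.     0.     0.     1. ]] [[309.7   0.  318.8]
 [  0.  309.7 194.8]
 [  0.    0.    1. ]]
pin 0.65 [ 452.3 -378.8   15.6]
block 0.95 [ 447.  -329.1   -0.3]
punch_a 0.96 [ 442.1 -276.8   16.6]
punch_a 0.91 [ 447.4 -326.7   16.8]
wheel_hole 0.74 [481.8  24.1  81.9]
wheel_axis 0.86 [532.4   6.9  83.4]
find pin 0.63 [ 456.1 -375.1   84.5]
```

View pics/w1.png

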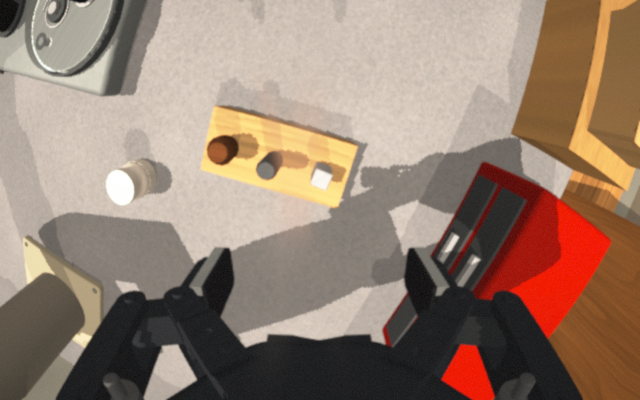

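```bash
cat >> h.py <<'E'
def unproj(s,uv,z):
    K=s["intrinsics"];T=s["world_from_camera"];out=[]
    for u,v in uv:
        d=np.array([u-K[0,2],v-K[1,2]]);r=np.hypot(*d);th=r/K[0,0]
        ray=T[:3,:3]@np.r_[d/max(r,1e-9)*np.sin(th),np.cos(th)]
        out.append(T[:3,3]+ray*(z-T[2,3])/ray[2])
    return np.array(out)
E
python3 - <<'E'
from h import *
np.set_printoptions(precision=1,suppress=True)
s=snapshot("wrist")
c=s["color"][155:200,300:345].astype(int)
g=c.min(2); print(g[8:36:2,8:36:2])
m=(g>190).astype(np.uint8)
n,l,stt,ce=cv2.connectedComponentsWithStats(m);k=1+np.argmax(stt[1:,4]);print(stt[k],ce[k])
P=np.argwhere(l==k)[:,::-1]+[300,155]
w=unproj(s,P,82)[:,:2]
print(w.mean(0),cv2.minAreaRect(w.astype(np.float32)))
a=cv2.resize(s["color"][130:220,270:370,::-1],None,fx=6,fy=6,interpolation=cv2.INTER_CUBIC);cv2.imwrite("pics/w1c.png",a)
E
```

```text
[[124 119 119 118 122 113 106 103  89  85  87  91 101 108]
 [132 126 120 121 122 115 109 111 107 105  95  89  90  92]
 [136 132 126 126 132 120 111 109 107 108 109  98  90  86]
 [138 133 127 140 201 195 157 129 114 109 104 102  84  84]
 [135 130 130 180 235 240 232 215 182 136 114 109  86  82]
 [137 134 136 209 240 243 243 241 234 220 187 157 102  87]
 [141 137 159 232 243 243 242 239 237 236 236 220 131  87]
 [142 137 203 239 243 241 236 236 237 240 239 215 114  86]
 [140 160 227 239 238 237 238 240 241 240 236 168  94  86]
 [145 183 235 237 237 239 241 242 242 240 224 148 131 108]
 [144 190 229 237 240 242 242 241 241 239 196 137 137 137]
 [144 150 168 209 235 239 242 241 241 230 154 135 135 133]
 [145 143 143 146 167 195 225 241 239 206 143 140 136 141]
 [140 140 140 141 145 146 155 191 207 166 141 142 140 141]]
[ 10  14  21  21 289] [20.4 24. ]
[ 454.  -378.2] ((453.87371826171875, -378.2539978027344), (17.085229873657227, 17.078603744506836), 0.768848717212677)
```

View pics/w1c.png

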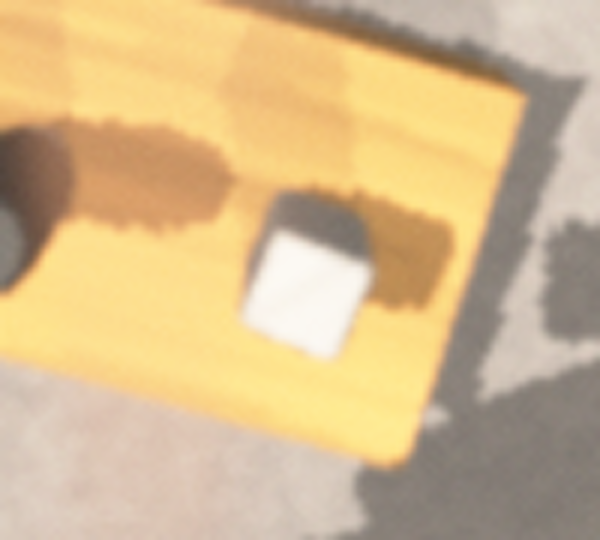

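play_rows --increments '[[0.1,[0,0,0],-0.1175],[0.1,[0,0,0],-0.1175],[0.1,[0,0,0],-0.1175],[0.1,[0,0,0],-0.1175],[0.1,[0,0,0],-0.1175],[0.1,[0,0,0],-0.1175],[0.1,[0,0,0],-0.1175],[0.1,[0,0,0],-0.1175],[0.1,[0,0,0],-0.1175],[0.1,[0,0,0],-0.1175]]'

```text
time: 3.1
tool_pos: [452.6, -374.5, 231.3]
tcp_rot: [-180.0, 0.0, 91.4]
ft_force: [-0.5, -0.3, -0.5]
finger_gap: 46.7
grip_force: 0.0
```

play_rows --increments '[[0.1,[-3.5,1.4,20],0],[0.1,[0,0,35],0],[0.1,[0,0,35],0],[0.1,[0,0,20],0],[0.1,[0,0,0],0],[0.1,[0,0,0],0],[0.1,[0,0,0],0]]'

```text
time: 3.68
tool_pos: [455.0, -378.7, 123.3]
tcp_rot: [179.9, 0.1, 91.0]
ft_force: [0.2, -0.2, 1.0]
finger_gap: 47.3
grip_force: 0.0
```

```bash
python3 - <<'E'
from h import *
np.set_printoptions(precision=1,suppress=True)
st=sense();print(st["tool_pos"],st["tcp_rot"],st["joint_pos"],st["finger_gap"],st["time"])
s=snapshot("wrist");save(s,"w2.png")
m=regions_of("pin",s)
g=s["color"].astype(int).min(2)
for d in m[:2]:
    k=d["mask"]; P=np.argwhere(k&(g>190))[:,::-1]; print(d["p"],k.sum(),len(P))
    if len(P)>20:
        w=unproj(s,P,82)[:,:2]; print(w.mean(0),cv2.minAreaRect(w.astype(np.float32)))
E
```

```text
[ 455.  -378.7  123.3] [179.9   0.1  91. ] [-44.7  10.4  93.5  -0.   75.9 -45.8] 47.27461454489815 3.6833
0.65 1101 563
[ 454.1 -377.9] ((454.115234375, -377.831787109375), (15.559465408325195, 15.865620613098145), 0.9814533591270447)
```

View pics/w2.png

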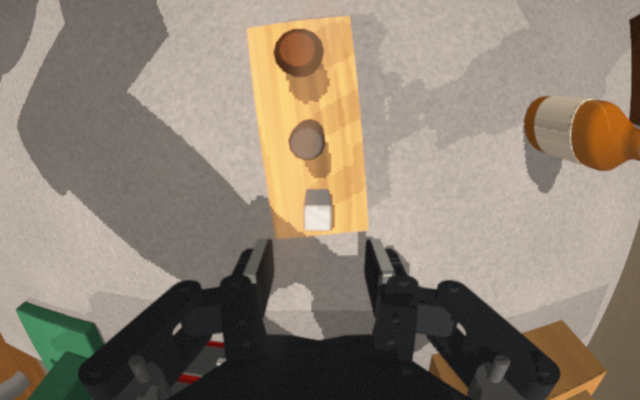

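play_rows --increments '[[0.1,[0,0,20],0],[0.1,[0,0,20],0],[0.1,[0,0,16],0],[0.1,[0,0,10],0],[0.1,[0,0,0],0],[0.1,[0,0,0],0]]'

```text
time: 4.28
tool_pos: [454.6, -378.2, 56.2]
tcp_rot: [180.0, 0.0, 91.0]
ft_force: [-0.2, -0.3, -0.9]
finger_gap: 47.0
grip_force: 0.0
```

play_rows --increments '[[-1,[0,0,0],0],[-1,[0,0,0],0],[-1,[0,0,0],0],[-1,[0,0,0],0],[-1,[0,0,0],0],[-1,[0,0,0],0],[-1,[0,0,0],0],[-1,[0,0,0],0]]' --force 60

```text
time: 4.95
tool_pos: [455.2, -378.8, 57.1]
tcp_rot: [179.9, 0.1, 91.0]
ft_force: [-0.5, -0.5, 6.5]
finger_gap: 16.9
grip_force: 58.7
```

play_rows --increments '[[-1,[0,0,-8],0],[-1,[0,0,-20],0],[-1,[0,0,-30],0],[-1,[0,0,-30],0],[-1,[0,0,-30],0],[-1,[0,0,-14],0],[-1,[0,0,0],0],[-1,[0,0,0],0]]'

```text
time: 5.62
tool_pos: [454.7, -378.2, 188.5]
tcp_rot: [179.9, 0.1, 91.0]
ft_force: [1.0, -0.0, -1.4]
finger_gap: 16.8
grip_force: 59.3
```

play_rows --increments '[[-1,[20,1.6,0],0],[-1,[36,3,0],0],[-1,[36,3,0],0],[-1,[36,3,0],0],[-1,[36,3,0],0],[-1,[36,3,0],0],[-1,[36,3,0],0],[-1,[36,3,0],0],[-1,[36,3,0],0],[-1,[36,3,0],0],[-1,[28,2,0],0],[-1,[16,1,0],0]]'

```text
time: 6.62
tool_pos: [477.2, 13.8, 184.9]
tcp_rot: [-179.8, -0.1, 91.1]
ft_force: [0.5, -0.5, -1.1]
finger_gap: 16.7
grip_force: 59.3
```

play_rows --increments '[[-1,[0,0,0],0],[-1,[0,0,0],0],[-1,[0,0,0],0]]'

```text
time: 6.87
tool_pos: [478.0, 10.2, 185.9]
tcp_rot: [-179.9, 0.0, 91.0]
ft_force: [-0.8, -1.4, -0.7]
finger_gap: 17.1
grip_force: 59.3
```

```bash
python3 - <<'E'
from h import *
np.set_printoptions(precision=1,suppress=True)
st=sense();print(st["tool_pos"],st["tcp_rot"],st["ft_force"],st["finger_gap"],st["time"])
for c in ["wrist","top","scene"]:
    s=snapshot(c)
    if c=="wrist": save(s,"w3.png")
    for q in ["pin","pin_tip","wheel_hole","wheel_axis"]:
        for d in pinpoint(q,s)[:2]: print(c,q,round(d["p"],2),W(s,d["xyz"]))
E
```

```text
[478.   10.2 185.9] [-179.9    0.    91. ] [-0.8 -1.4 -0.7] 17.07058795968958 6.8667
wrist pin 0.8 [475.6  11.2 143.4]
wrist pin_tip 0.77 [476.3  10.3 145.3]
wrist pin_tip 0.19 [521.1  83.1   2.8]
wrist wheel_hole 0.59 [481.1  24.   82.7]
wrist wheel_axis 0.8 [533.6   8.7  82. ]
top pin 0.52 [ 439.1 -271.6   13.3]
top pin_tip 0.73 [520.8  84.   -3.4]
top wheel_hole 0.49 [481.7  31.5  77.3]
top wheel_axis 0.64 [526.6   9.5  80.2]
scene pin 0.55 [477.9  14.9 148.9]
scene pin_tip 0.63 [ 445.7 -326.    13.5]
scene pin_tip 0.46 [480.2  12.8 144.9]
scene wheel_hole 0.79 [477.6  26.   75.8]
scene wheel_axis 0.58 [527.    7.6  82.1]
```

View pics/w3.png

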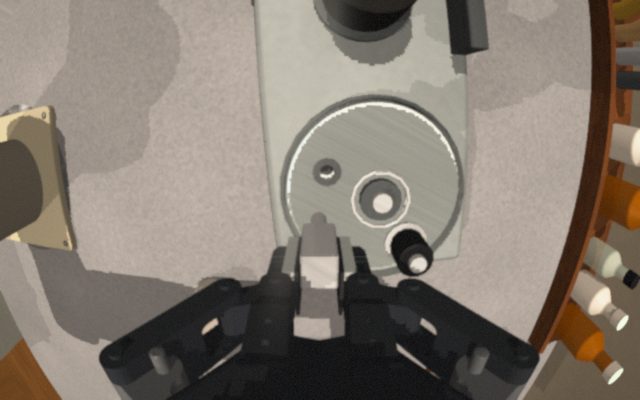

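```bash
python3 - <<'E'
from h import *
np.set_printoptions(precision=1,suppress=True)
s=snapshot("wrist")
print("hole",unproj(s,[(327,172)],80),"axis rough",unproj(s,[(382,200)],96),"tip",unproj(s,[(320,217)],144))
im=s["color"]
cv2.imwrite("pics/w3c.png",cv2.resize(im[150:280,270:400,::-1],None,fx=4.6,fy=4.6,interpolation=cv2.INTER_CUBIC))
# rim: outer disc edge by mask
for d in regions_of("wheel",s)[:1]: print(d["p"],d["mask"].sum())
E
```

```text
hole [[485.6  26.4  80. ]] axis rough [[530.3   7.9  96. ]] tip [[479.8  11.3 144. ]]
0.56 21933
```

View pics/w3c.png

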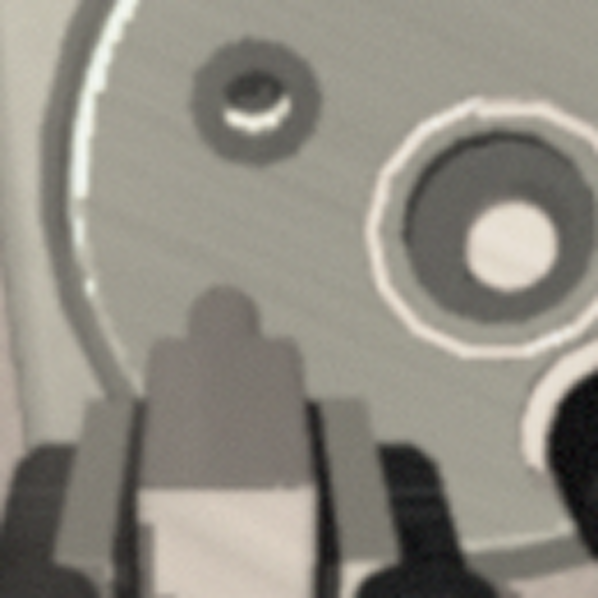

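play_rows --increments '[[-1,[3,3,12],0],[-1,[2,2,20],0],[-1,[0,0,16],0],[-1,[0,0,9],0],[-1,[0,0,0],0],[-1,[0,0,0],0],[-1,[0,0,0],0]]'

```text
time: 8.3
tool_pos: [484.3, 15.8, 131.1]
tcp_rot: [179.9, 0.0, 91.0]
ft_force: [0.8, 0.0, -1.8]
finger_gap: 16.7
grip_force: 59.3
```

```bash
python3 - <<'E'
from h import *
np.set_printoptions(precision=1,suppress=True)
st=sense();print(st["tool_pos"],st["tcp_rot"],st["ft_force"],st["finger_gap"],st["time"])
s=snapshot("wrist")
for q in ["pin_tip","wheel_hole","wheel_axis"]:
    for d in pinpoint(q,s)[:2]: print(q,round(d["p"],2),W(s,d["xyz"]))
a=s["color"][130:260,250:380,::-1]
cv2.imwrite("pics/w4c.png",cv2.resize(a,None,fx=4.6,fy=4.6,interpolation=cv2.INTER_CUBIC))
E
```

```text
[484.3  15.8 131.1] [179.9   0.   91. ] [ 0.8  0.  -1.8] 16.657344154041926 8.3
pin_tip 0.82 [482.   14.4  90.7]
wheel_hole 0.88 [480.1  25.1  85.8]
wheel_axis 0.79 [530.2   7.4  80.8]
```

View pics/w4c.png

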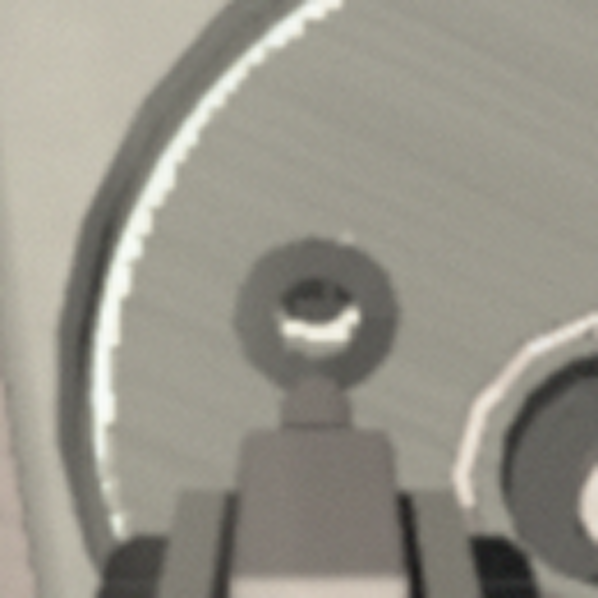

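```bash
python3 - <<'E'
from h import *
np.set_printoptions(precision=1,suppress=True)
s=snapshot("wrist")
print(unproj(s,[(319.1,198.7),(319.1,198)],80),unproj(s,[(318.7,211.7),(318.7,217.2)],89))
st=sense();print(st["tool_pos"])
E
```

```text
[[484.8  26.2  80. ]
 [484.8  26.6  80. ]] [[484.6  20.3  89. ]
 [484.7  16.6  89. ]]
[484.3  15.7 131.2]
```

play_rows --increments '[[-1,[6,0.3,0],0],[-1,[4.4,0.2,0],0],[-1,[0,0,0],0],[-1,[0,0,0],0],[-1,[0,0,3],0],[-1,[0,0,3],0],[-1,[0,0,2],0],[-1,[0,0,2],0],[-1,[0,0,1],0],[-1,[0,0,1],0],[-1,[0,0,1],0],[-1,[0,0,0],0]]'

```text
time: 9.55
tool_pos: [484.0, 26.1, 117.1]
tcp_rot: [-180.0, -0.0, 91.0]
ft_force: [0.2, -0.9, -0.9]
finger_gap: 16.8
grip_force: 59.3
```

play_rows --increments '[[-1,[0,0,1.5],0],[-1,[0,0,1.5],0],[-1,[0,0,1.5],0],[-1,[0,0,1.5],0],[-1,[0,0,1],0],[-1,[0,0,0],0],[-1,[0,0,0],0]]'

```text
time: 10.13
tool_pos: [484.0, 26.2, 110.2]
tcp_rot: [-180.0, -0.0, 91.0]
ft_force: [0.2, 0.3, -0.9]
finger_gap: 16.9
grip_force: 59.3
```

play_rows --increments '[[-1,[0,0,0.8],0],[-1,[0,0,0.8],0],[-1,[0,0,0.7],0],[-1,[0,0,0.7],0],[-1,[0,0,0],0],[-1,[0,0,0],0]]'

```text
time: 10.63
tool_pos: [484.0, 26.2, 107.3]
tcp_rot: [-180.0, -0.0, 91.0]
ft_force: [0.2, -1.1, -1.1]
finger_gap: 16.7
grip_force: 59.4
```

play_rows --increments '[[-1,[0,0,0.5],0],[-1,[0,0,0.5],0],[-1,[0,0,0.5],0],[-1,[0,0,0.5],0],[-1,[0,0,0],0],[-1,[0,0,0],0]]'

```text
time: 11.13
tool_pos: [484.4, 26.2, 106.9]
tcp_rot: [180.0, 0.0, 91.0]
ft_force: [-6.8, 0.7, 15.0]
finger_gap: 16.8
grip_force: 61.6
```

play_rows --increments '[[-1,[0,0,-1.5],0],[-1,[0,0,0],0],[-1,[-1.4,-0.55,0],0],[-1,[-1.4,-0.51,0],0],[-1,[-1.42,-0.47,0],0],[-1,[-1.43,-0.43,0],0],[-1,[-1.45,-0.39,0],0],[-1,[-1.46,-0.35,0],0],[-1,[0,0,0],0],[-1,[0,0,0],0]]'

```text
time: 11.97
tool_pos: [481.9, 18.2, 107.2]
tcp_rot: [179.9, -0.1, 91.0]
ft_force: [1.3, 5.0, 4.4]
finger_gap: 16.8
grip_force: 59.9
```

play_rows --increments '[[-1,[-1.47,-0.3,0],0],[-1,[-1.48,-0.26,0],0],[-1,[-1.49,-0.22,0],0],[-1,[-1.49,-0.17,0],0],[-1,[-1.5,-0.13,0],0],[-1,[-1.5,-0.08,0],0],[-1,[-1.5,-0.03,0],0],[-1,[-1.5,0.01,0],0],[-1,[-1.5,0.05,0],0],[-1,[-1.5,0.1,0],0],[-1,[0,0,0],0],[-1,[0,0,0],0]]'

```text
time: 12.97
tool_pos: [480.5, 4.0, 107.1]
tcp_rot: [-180.0, -0.2, 91.0]
ft_force: [-2.9, 8.5, 7.2]
finger_gap: 16.9
grip_force: 60.5
```

play_rows --increments '[[-1,[-1.32,0.13,0],0],[-1,[-1.32,0.16,0],0],[-1,[-1.31,0.2,0],0],[-1,[-1.3,0.23,0],0],[-1,[-1.3,0.27,0],0],[-1,[-1.29,0.3,0.3],0],[-1,[0,0,0],0],[-1,[0,0,0],0]]'

```text
time: 13.63
tool_pos: [481.4, -3.8, 106.9]
tcp_rot: [-179.9, -0.2, 91.1]
ft_force: [-7.3, 7.8, 11.3]
finger_gap: 16.5
grip_force: 61.2
```

play_rows --increments '[[-1,[0,-0.5,-0.2],0],[-1,[-0.97,0.22,0],0],[-1,[-0.97,0.24,0],0],[-1,[0,0,0],0],[-1,[0,0,0],0]]'

```text
time: 14.05
tool_pos: [481.5, -5.5, 106.9]
tcp_rot: [-179.9, -0.2, 91.1]
ft_force: [-4.6, 10.0, 9.8]
finger_gap: 17.1
grip_force: 60.8
```

play_rows --increments '[[-1,[-0.96,0.2,0],0],[-1,[-0.96,0.22,0],0],[-1,[0,0,0],0],[-1,[0,0,0],0]]'

```text
time: 14.38
tool_pos: [481.9, -7.5, 106.9]
tcp_rot: [-179.9, -0.2, 91.1]
ft_force: [-4.5, 8.7, 9.4]
finger_gap: 16.7
grip_force: 60.8
```

play_rows --increments '[[-1,[-0.95,0.25,0],0],[-1,[-0.95,0.27,0],0],[-1,[0,0,0],0],[-1,[0,0,0],0]]'

```text
time: 14.72
tool_pos: [482.3, -9.6, 106.7]
tcp_rot: [-179.9, -0.2, 91.0]
ft_force: [-4.6, 7.8, 8.3]
finger_gap: 17.1
grip_force: 60.6
```

play_rows --increments '[[-1,[-0.95,0.28,0],0],[-1,[-0.94,0.3,0],0],[-1,[0,0,0],0],[-1,[0,0,0],0]]'

```text
time: 15.05
tool_pos: [482.7, -12.1, 106.0]
tcp_rot: [-179.9, -0.1, 91.0]
ft_force: [-3.0, 4.0, 1.9]
finger_gap: 17.2
grip_force: 59.8
```

play_rows --increments '[[-1,[0,0,0.8],0],[-1,[0,0,0.8],0],[-1,[0,0,0],0],[-1,[0,0,0],0]]'

```text
time: 15.38
tool_pos: [482.7, -12.3, 104.2]
tcp_rot: [-179.9, -0.1, 91.0]
ft_force: [-3.0, 4.3, -0.2]
finger_gap: 16.9
grip_force: 59.7
```

play_rows --increments '[[-1,[0,0,1],0],[-1,[0,0,1],0],[-1,[0,0,1],0],[-1,[0,0,1],0],[-1,[0,0,1],0],[-1,[0,0,0],0],[-1,[0,0,0],0]]'

```text
time: 15.97
tool_pos: [482.7, -12.3, 99.3]
tcp_rot: [-179.9, -0.1, 91.0]
ft_force: [-2.4, 4.0, 0.8]
finger_gap: 16.5
grip_force: 59.6
```

play_rows --increments '[[-1,[0,0,1],0],[-1,[0,0,1],0],[-1,[0,0,1],0],[-1,[0,0,0.5],0],[-1,[0,0,0.5],0],[-1,[0,0,0],0],[-1,[0,0,0],0]]'

```text
time: 16.55
tool_pos: [482.7, -12.3, 95.4]
tcp_rot: [-179.9, -0.1, 91.0]
ft_force: [-3.7, 4.3, 0.7]
finger_gap: 16.6
grip_force: 59.7
```

play_rows --increments '[[-1,[0,0,0.4],0],[-1,[0,0,0.4],0],[-1,[0,0,0.4],0],[-1,[0,0,0.4],0],[-1,[0,0,0],0],[-1,[0,0,0],0]]'

```text
time: 17.05
tool_pos: [483.2, -12.8, 95.2]
tcp_rot: [-179.9, -0.0, 91.0]
ft_force: [-7.8, 3.0, 11.5]
finger_gap: 16.9
grip_force: 61.1
```

play_rows --increments '[[-1,[0,-0.3,-0.6],0],[-1,[0,0,0],0],[-0.4,[0,0,0],0],[-0.4,[0,0,0],0],[-0.4,[0,0,0],0],[-0.4,[0,0,0],0],[-0.4,[0,0,0],0]]'

```text
time: 17.63
tool_pos: [483.5, -13.0, 95.0]
tcp_rot: [-180.0, 0.0, 91.0]
ft_force: [-0.3, -0.6, -1.6]
finger_gap: 25.6
grip_force: 0.0
```

play_rows --increments '[[-0.4,[0,0,-3],0],[-0.4,[0,0,-5],0],[-0.4,[0,0,-8],0],[-0.4,[0,0,-12],0],[-0.4,[0,0,-20],0],[-0.4,[0,0,-30],0],[-0.4,[0,0,-30],0],[-0.4,[-30,0,-20],0],[-0.4,[-30,0,0],0],[-0.4,[0,0,0],0],[-0.4,[0,0,0],0],[-0.4,[0,0,0],0]]'

```text
time: 18.63
tool_pos: [484.5, -72.7, 223.6]
tcp_rot: [180.0, -0.0, 91.0]
ft_force: [0.4, -0.5, 0.4]
finger_gap: 25.7
grip_force: 0.0
```

```bash
python3 - <<'E'
from h import *
np.set_printoptions(precision=1,suppress=True)
st=sense();print(st["tool_pos"],st["ft_force"],st["finger_gap"],st["time"])
s=snapshot("wrist");save(s,"w5.png")
for q in ["pin","wheel_hole","wheel_axis"]:
    for d in pinpoint(q,s)[:2]: print(q,round(d["p"],2),W(s,d["xyz"]))
E
```

```text
[484.5 -72.7 223.6] [ 0.4 -0.5  0.4] 25.728747459729878 18.6333
pin 0.92 [480.2  -9.2  53.3]
wheel_hole 0.72 [475.2 -10.7  82.1]
wheel_axis 0.6 [531.9   6.5  81.9]
```

View pics/w5.png

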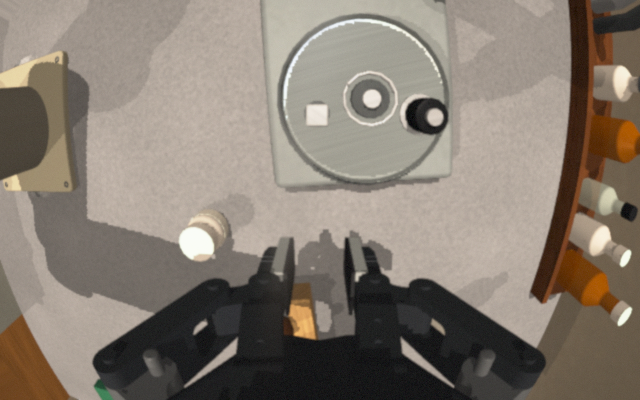

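The picture shows the pin upright and seated at pixel (317, 114). The roller is at (425, 115), so the wheel is still held turned, and the gripper is clear of everything.

```bash
python3 -c "
from bench import *
print(hand_in())"
```

```text
the job is handed in; nothing more can be done
None
```

The pin is seated in the lock hole with its shoulder down on the wheel (tip measured about 53 mm above the bench), it alone holds the wheel turned by about 0.7 rad, and the job was handed in at about 19 s; no verdict came back.

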